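# Close the sterilising container

## Robot

A 6-joint arm with a two-finger parallel gripper is mounted at the origin on the work surface. World frame = base frame: x ahead of the robot, y to its left, z up, the work surface at z = 0. Lengths are in mm, angles in degrees, forces in N, time in s.
With the tool pointing down it reaches from about 300 to 775 mm from the base axis. Payload 14.6 kg.
Tool frame: the origin (TCP) lies midway between the tips of the shut fingers; the grasp point (between the pads) lies 19 mm behind it; z points along the fingers, y is the direction in which the jaws open and shut (so a half turn about z gives the same grasp; the last joint's range is limited). The gripper opens to 85 mm and grips with 20 to 120 N. Pads are 22 mm wide; open, the fingers measure 114 mm over their backs; the gripper's body (76 mm by 85 mm) begins 54 mm behind the grasp point. The pads swing forward as they close: fully open they stand 13 mm farther back than shut.
Start: joints at [61.845, 17.183, 87.147, -0, 75.671, -3.816], TCP at [226.673, 501.108, 231.281] pointing down, gripper open.
Joint ranges: [-173.82, 173.82], [-45.26, 126.66], [13.44, 144.39], [-59.66, 239.66], [0, 175.72], [-146.38, 146.38]. Speed limits (degrees/s): [127.2, 127.2, 147.25, 180, 180, 180].

## Interface

Orientations are given as a 3x3 rotation matrix whose columns are the frame's x, y, z axes.
In Python, from bench import sensors, camera, camera_model, job_done gives the robot as it stands.
- The arm moves only by the tool drive_tool, never from a script. Its argument "plan" is a list of rows, each a list of 4 numbers: the shift along the tool's x, y, z in mm, then the turn about the tool's z in degrees. In form: [[x, y, z, turn], ...]. A call has 1 to 12 rows; each row is the pose to reach, as a shift and turn from the pose commanded when the call began, along the tool's axes at that moment; what a row does not reach only later rows make up. A row lasts 1/10 s, in which the tool goes at most 50 mm and 8.59 degrees, less where a joint would pass 70% of its speed; a pose out of reach is approached as far as the arm can. A call with a gripper value outside its range is refused whole. "gripper" is the opening, from 0 (shut) to 1 (fully open), set as the call begins (left out, the last holds). The fingers move at their own pace and stop on an object; the grip force is fixed at half the most. Time passes only in rows, so rows that repeat a pose let the fingers close. It gives the time, the measured TCP pose, the force and the opening at its end, in the units of the state.
- sensors.get_obs(): the state, without advancing time (a new reading comes with each control period).
- camera(name): name is "side" or "top"; returns (picture, depth): 400x640x3 uint8, blue, green, red; 400x640 float32, mm along the optical axis (not along the pixel's ray), 0 where there is no reading.
- camera_model(name): a dict with "K" (3x3 intrinsics, pixels), "eye" and "attitude" of the camera in the world. Camera axes: x right, y down, z forward; pixel columns grow to the right and rows downward; lengths in mm; the calibration is good to about 2 mm. A picture is of the moment at which its call begins. camera_model takes no time and is no camera call.
- job_done(): hands the job in, once; it reports no verdict.
The state is a dict: "t": time; "qpos": joint angles; "joint_velocities": joint speeds; "effort": joint torques, N m; "eef_pos": TCP position; "tcp_rot": TCP orientation; "wrist_force": force on the tool from outside, world axes, zero at the start; "moment": the same for the moment, N m; "finger_gap": finger opening in mm.
Only numpy, scipy, OpenCV 4.12 (cv2) and the standard library are available. Lean on these libraries where they do the work, as an engineer would, in place of code of your own. Each camera call takes 0.05 s, during which the arm holds its last target. There are 200 camera calls.

## Task

Close up the instrument container for the steriliser: lower its lid squarely onto the tub without dropping it, then swing the latch at each end up over the lid's edge until both are fully home in their catches. Leave the staple remover and the roll of tape that lie beside them where they are.

Things in the scene. Friction and masses are not known exactly. Their poses are not given: they have to be found in the camera images.
- container: open aluminium instrument container on a thin rubber mat; it stays put. Tub 120 mm (its x) by 190 mm (its y) outside, rim 73 mm above the table, with a basket of instruments inside; no taller parts except the latches at its +y and -y ends, which open outwards. Origin on the table under its middle
- rim_center (a point): middle of the tub's mouth, level with the rim (73 mm above the table); axes as the container
- latch_a_hinge (a point): middle of the hinge line of the latch at the container's +y end, 110 mm from the container's middle and 35 mm above the table; axes as the container, hinge line along x. The latch is a steel plate 44 mm wide, 4 mm thick, 64 mm long from the hinge, with a hook lip turned inwards (36 mm wide, reaching 26 mm in, its underside 43 mm from the hinge)
- latch_b_hinge (a point): the same for the latch at the container's -y end
- latch_a_tab (a point): upper end of the +y latch's plate, on its middle line, 60 mm from its hinge line; moves with the latch. The plate's top 15 mm is a finger tab flared outwards by 3 mm
- latch_b_tab (a point): the same on the -y latch
- latch_a (a joint): angle of the latch at the container's +y end, rad: 0 = shut (plate upright, lip over the lid's edge; hard stop), grows as it leans outwards and down, 1.05 = stop. It starts open at 0.65 to 0.95. Its hinge is stiff (0.05 N m): it stays where it is left, neither springs nor falls. About 2 N on the plate's outer side, near its top, shuts it; a level push on a lowered plate jams by friction: follow its arc up and in, or carry it by its side edges
- latch_b (a joint): angle of the latch at the container's -y end, rad: 0 = shut (plate upright, lip over the lid's edge; hard stop), grows as it leans outwards and down, 1.05 = stop. It starts open at 0.65 to 0.95. Its hinge is stiff (0.05 N m): it stays where it is left, neither springs nor falls. About 2 N on the plate's outer side, near its top, shuts it; a level push on a lowered plate jams by friction: follow its arc up and in, or carry it by its side edges
- lid_handle (a point): middle of the lid's handle bar, its grasping point, 59 mm above the lid's lower edge, over its middle; axes as the lid. Bar along the lid's y: 94 mm long, 12 mm wide, 10 mm high, 32 mm free under it, a 10 mm square post near each end. Aluminium lid 131 mm (x) by 201 mm (y), 64 mm high with the handle, 0.22 to 0.45 kg; it starts flat on the table, right way up
- lid_seat (a point): middle of the underside of the lid's plate (4 mm thick), 41 mm below the handle's middle; it meets rim_center when the lid is fully down. A slightly flared skirt hangs 18 mm below it and goes outside the rim with about 3 mm play each side; either way round fits. On top at each end two cheeks 7 mm high, 46 mm apart, are the catch between which a latch's lip comes to lie
- staple_remover: V-shaped steel staple remover lying flat on the table just beyond the container's long side away from the robot, 140 x 60 x 12 mm; origin under its middle
- tape_roll: white roll of tape lying flat on the table just beyond the lid's long side away from the robot, 72 mm across, 25 mm high; origin under its middle
Mind the look-alikes: they are no part of the job. What is shaped like the container but pink is not meant. What is shaped like the part that bears lid_handle but pink is not meant.

How it is judged (in metres and radians):
On the way, in this order (a step that is already met when the one before it is completed fails the run):
1. the lid sits squarely and fully down on the tub, let go, with both latches still open (horizontal distance between lid_seat and rim_center below 0.006 m and z of lid_seat in the frame of rim_center between -0.003 and 0.003 m and angle between the z axis of lid_seat and the z axis of rim_center, either way round below 0.04 rad and angle between the y axis of lid_seat and the y axis of rim_center, either way round below 0.06 rad and contact force between the fingers and lid below 0.1 N and value of joint each of latch_a, latch_b above 0.3 rad), for 0.2 s.
2. both latches are swung home over the seated lid (horizontal distance between lid_seat and rim_center below 0.006 m and z of lid_seat in the frame of rim_center between -0.003 and 0.003 m and angle between the z axis of lid_seat and the z axis of rim_center, either way round below 0.04 rad and angle between the y axis of lid_seat and the y axis of rim_center, either way round below 0.06 rad and value of joint each of latch_a, latch_b below 0.06 rad), for 0.2 s.
At the end, for the whole second after the job is handed in: The lid lies fully down on the tub (within 3 mm in height, 6 mm sideways, 0.04 rad of level, 0.06 rad in yaw either way round) and both latches are within 0.06 rad of shut (all of step 2); the robot touches nothing.
It fails at once if the staple remover or the roll of tape is moved more than 30 mm (distance of any of staple_remover, tape_roll from where it was at the start of the episode above 0.03 m).
It fails at once if the lid is dropped or slammed onto the tub (faster than 0.4 m/s within its last 25 mm above the rim) (horizontal distance between lid_seat and rim_center below 0.03 m and z of lid_seat in the frame of rim_center below 0.025 m and linear speed of lid above 0.4 m/s).
It also fails if it takes over 64 s, if anything falls off the work surface, if the arm or the gripper's body presses on something with over 40 N, if the wrist force passes 120 N, or if a joint passes its speed limit or range.

## Working session

There is one attempt and no reset: what is moved stays moved. The work goes in short steps, Python scripts to look and compute and a tool call to move; the robot and the scene stay as the last step left them, time stands still between calls to the robot, and variables do not carry over. Pictures are saved under pics/ and viewed, about 8 in all and at most 12, crops included, and the job is handed in when it is done.

Besides the shell and the picture viewer there is one more tool, called after ">>>" as name(argument=value, ...) on one line, values as JSON. drive_tool: Moves the arm, as the interface text tells. Its arguments: {"type":"object","properties":{"plan":{"type":"array","items":{"type":"array","items":{"type":"number"}}},"gripper":{"type":"number"}},"required":["plan"]}

```bash
mkdir -p pics; ls
python3 - <<'E'
from bench import sensors,camera,camera_model
import cv2,numpy as np
for n in("top","side"):
    im,d=camera(n); cv2.imwrite(f"pics/{n}0.png",im); np.save(f"pics/{n}0.npy",d); m=camera_model(n); print(n,m)
o=sensors.get_obs();print(o)
E
```

```text
pics
top {'K': array([[396.90317246,   0.        , 313.97842746],
       [  0.        , 396.90317246, 194.47650436],
       [  0.        ,   0.        ,   1.        ]]), 'eye': array([ 358.16350955,   64.54081732, 1071.67492068]), 'attitude': array([[ 0.01331972, -0.99670895,  0.07996158],
       [-0.99989802, -0.0136889 , -0.00407057],
       [ 0.00515176, -0.07989921, -0.99678963]])}
side {'K': array([[391.535714  ,   0.        , 319.04696141],
       [  0.        , 391.535714  , 194.90381821],
       [  0.        ,   0.        ,   1.        ]]), 'eye': array([ 384.12421916, -957.77435962,  727.66580766]), 'attitude': array([[ 0.99733971, -0.05343936,  0.04957562],
       [-0.0701925 , -0.52063587,  0.85088854],
       [-0.01966009, -0.85210476, -0.52300187]])}
{'t': 0.1, 'qpos': array([ 6.18455346e+01,  1.72147289e+01,  8.71756298e+01, -8.43460602e-04,
        7.56707168e+01, -3.81434516e+00]), 'joint_velocities': array([ 0.02582459,  0.01516662, -0.23675313,  0.14442659, -0.12005166,
        0.02148434]), 'effort': array([ 1.67088558e-03, -5.44382930e+01, -3.62369514e+01, -1.05027750e-04,
        3.05477501e-03,  2.26558211e-05]), 'eef_pos': array([226.58005461, 500.93718777, 230.76441131]), 'tcp_rot': array([[-9.11116389e-01,  4.12148863e-01, -4.90401561e-04],
       [ 4.12149150e-01,  9.11115899e-01, -9.46571145e-04],
       [ 5.66844382e-05, -1.06455507e-03, -9.99999432e-01]]), 'wrist_force': array([-1.16525758, -0.07903342, -0.25601424]), 'moment': array([0.02287166, 0.01623459, 0.01467563]), 'finger_gap': 85.33906830695379}
```

View pics/top0.png

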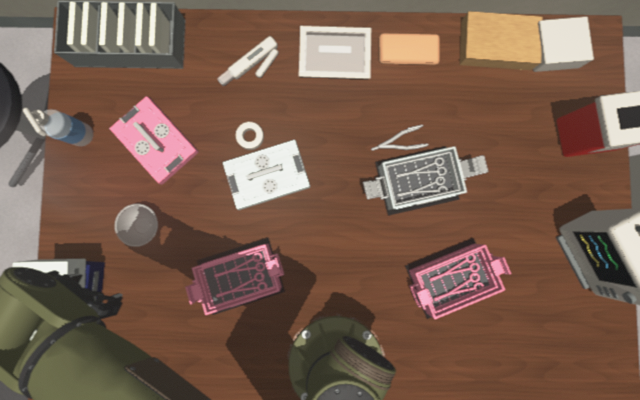

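View pics/side0.png

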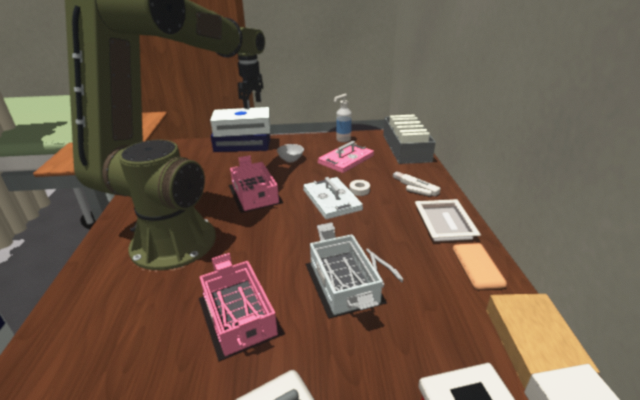

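The top view shows the white lid at about (267,173) with its handle along the long axis, the tape at (249,135), the grey tub at (422,180), its latches at (373,188) and (477,166), and the staple remover at (400,138). The pink copies are decoys.

```bash
cat > h.py <<'E'
import numpy as np,cv2
from bench import camera_model
def cloud(n,d):
    m=camera_model(n);K=m["K"];v,u=np.mgrid[0:400,0:640]
    p=np.stack([(u-K[0,2])/K[0,0]*d,(v-K[1,2])/K[1,1]*d,d],-1)
    return p@m["attitude"].T+m["eye"]
def fit(P):
    (c,s,a)=cv2.minAreaRect(P[:,:2].astype(np.float32))
    b=cv2.boxPoints((c,s,a)); e=max((b[1]-b[0],b[2]-b[1]),key=np.linalg.norm)
    return np.round(c,1),np.round(s,1),round(np.degrees(np.arctan2(e[1],e[0]))%180,2)
E
python3 - <<'E'
from h import *
for n in("top","side"):
    d=np.load(f"pics/{n}0.npy");P=cloud(n,d);im=cv2.imread(f"pics/{n}0.png").astype(int)
    ok=(d>0)&(im.max(2)-im.min(2)<45)&(im.max(2)>60)
    def sel(cx,cy,r,z0,z1):
        return P[ok&(np.hypot(P[...,0]-cx,P[...,1]-cy)<r)&(P[...,2]>z0)&(P[...,2]<z1)]
    tb=P[(d>0)&(np.hypot(P[...,0]-400,P[...,1]-0)<60)]; print(n,"table z",np.median(tb[:,2]))
    if n=="top":
        c=P[173,267];k=P[180,422];print(c,k); C=c[:2];Kc=k[:2]
    L=sel(*C,130,15,30); print("lid",fit(L),np.median(L[:,2]),len(L))
    H=sel(*C,80,50,75); print("handle",fit(H),np.median(H[:,2]),len(H))
    R=sel(*Kc,125,66,76); print("rim",fit(R),np.median(R[:,2]),len(R))
    c,s,a=fit(R); yv=np.array([np.cos(np.radians(a)),np.sin(np.radians(a))])
    xv=np.array([yv[1],-yv[0]])
    A=sel(*Kc,190,20,110); q=(A[:,:2]-c)@yv; x=(A[:,:2]-c)@xv
    for sg in(1,-1):
        T=A[(abs(x)<30)&(q*sg>108)]; qq=(T[:,:2]-c)@yv*sg
        for lo in range(108,175,6):
            g=(qq>=lo)&(qq<lo+6)
            if g.sum():print(sg,lo,g.sum(),np.round([np.median(T[g,2]),T[g,2].min(),T[g,2].max()],0))
E
```

```text
top table z 0.7475055193831395
[492.33668368 181.17474386  64.66877423] [ 484.96808748 -226.94253353   22.40153238]
lid (array([522.7, 199.6]), array([188.9, 201.7]), np.float32(108.42)) 23.43420616821959 3740
handle (array([495.8, 190.9]), array([12.5, 93.5]), np.float32(107.83)) 64.3092215506415 184
rim (array([ 485.5, -216.9]), array([121.8, 191.4]), np.float32(103.29)) 73.15752198941686 442
1 108 29 [41. 32. 45.]
1 114 11 [85. 43. 87.]
1 120 39 [89. 52. 93.]
1 126 42 [81. 58. 86.]
1 132 47 [75. 64. 81.]
1 138 37 [75. 70. 80.]
1 144 37 [80. 74. 86.]
1 150 35 [83. 77. 87.]
-1 108 49 [40. 33. 47.]
-1 114 54 [45. 38. 52.]
-1 120 68 [51. 45. 89.]
-1 126 87 [59. 50. 93.]
-1 132 36 [62. 55. 80.]
-1 138 28 [71. 62. 76.]
-1 144 51 [72. 66. 78.]
-1 150 58 [76. 71. 82.]
-1 156 16 [78. 75. 82.]
side table z 2.7735612880790086
lid (array([521. , 200.8]), array([189.7, 208. ]), np.float32(108.97)) 25.42832380569729 1304
handle (array([495.6, 191.7]), array([14.5, 95.9]), np.float32(109.67)) 65.3663829688038 81
rim (array([ 489.4, -235. ]), array([123.1, 232.1]), np.float32(103.36)) 72.518688903726 579
1 108 298 [48. 21. 78.]
1 114 11 [63. 42. 75.]
1 138 52 [87. 54. 94.]
1 144 54 [60. 54. 92.]
1 150 54 [67. 58. 77.]
1 156 19 [70. 63. 78.]
1 162 36 [80. 76. 86.]
1 168 28 [83. 80. 87.]
1 174 7 [83. 80. 84.]
-1 108 79 [84. 54. 91.]
-1 114 68 [77. 61. 85.]
-1 120 39 [73. 67. 76.]
-1 126 22 [75. 69. 77.]
-1 132 25 [78. 77. 81.]
-1 138 29 [79. 77. 82.]
```

```bash
cat >> h.py <<'E'
def edge_box(P,c,a,hx,hy,z0,z1,marg=12,gate=None):
    """centre of points within box (hx,hy half sizes + marg), robust percentiles"""
    y=np.array([np.cos(a),np.sin(a)]);x=np.array([y[1],-y[0]])
    Q=P[(P[...,2]>z0)&(P[...,2]<z1)]
    c=np.array(c,float)
    q=(Q[:,:2]-c)
    m=(abs(q@x)<hx+marg)&(abs(q@y)<hy+marg); Q=Q[m]
    return Q
def rectfit(Q,c,a,hx,hy):
    from scipy.optimize import least_squares
    # fit edges: outermost points per slice
    y=np.array([np.cos(a),np.sin(a)]);x=np.array([y[1],-y[0]])
    q=(Q[:,:2]-c);u=q@x;v=q@y;E=[]
    for s,(p,o,h) in {1:(u,v,hy),2:(v,u,hx)}.items():
        for lo in np.arange(-h+12,h-12,6):
            g=np.where((o>=lo)&(o<lo+6))[0]
            if len(g)>1:
                E.append((s,-1,Q[g[np.argmin(p[g])],:2]));E.append((s,1,Q[g[np.argmax(p[g])],:2]))
    def f(t):
        yy=np.array([np.cos(t[2]),np.sin(t[2])]);xx=np.array([yy[1],-yy[0]]);d=t[:2]
        return [sg*((p-d)@(xx if s==1 else yy))-(t[3] if s==1 else t[4]) for s,sg,p in E]
    r=least_squares(f,[*c,a,hx,hy],loss="soft_l1",f_scale=1.0)
    return np.round([*r.x[:2],np.degrees(r.x[2]),2*r.x[3],2*r.x[4]],2),len(E)
E
python3 - <<'E'
from h import *
for n in("top","side"):
    d=np.load(f"pics/{n}0.npy");P=cloud(n,d);P[d==0]=0
    c,a=(495.8,190.9),np.radians(108.2)
    Q=edge_box(P,c,a,65.5,100.5,15,30,8);print(n,"lid",rectfit(Q,np.array(c),a,65.5,100.5),len(Q))
    c,a=(485.5,-216.9),np.radians(103.3)
    Q=edge_box(P,c,a,60,95,67,80,3);print(n,"rim",rectfit(Q,np.array(c),a,60,95),len(Q))
E
```

```text
top lid (array([495.5 , 190.67, 108.45, 130.44, 199.91]), 96) 3504
top rim (array([ 486.17, -216.53,  103.48,  119.09,  189.42]), 88) 474
side lid (array([495.14, 189.57, 108.38, 129.08, 199.7 ]), 96) 1187
side rim (array([ 485.61, -216.6 ,  103.36,  119.44,  190.22]), 88) 633
```

>>> drive_tool(plan=[[-40,-20,0,6],[-80,-40,0,12],[-120,-57,10,18],[-160,-75,20,24],[-200,-92,30,30],[-240,-110,40,36],[-280,-130,50,42],[-320,-148,60,47],[-360,-166,70,47],[-373,-172,80,47],[-373,-172,80,47],[-373,-172,80,47]], gripper=1)

```text
t: 1.3
eef_pos: [495.1, 191.2, 151.1]
tcp_rot: [[-0.32, 0.947, -0.001], [0.947, 0.32, -0.0], [0.0, -0.001, -1.0]]
wrist_force: [-0.2, 0.5, 0.0]
finger_gap: 85.4
```

Both cameras agree to about 1 mm. Next I lower the gripper over the handle and grip it.

>>> drive_tool(plan=[[0,-1,25,0.2],[0,-1,55,0.2],[0,-1,85,0.2],[0,-1,105,0.2],[0,-1,111,0.2],[0,-1,111,0.2]], gripper=1)

```text
t: 1.9
eef_pos: [494.2, 191.2, 40.4]
tcp_rot: [[-0.318, 0.948, -0.0], [0.948, 0.318, -0.0], [0.0, -0.0, -1.0]]
wrist_force: [0.1, -0.5, -0.1]
finger_gap: 85.5
```

>>> drive_tool(plan=[[0,0,0,0],[0,0,0,0],[0,0,0,0],[0,0,0,0],[0,0,0,0],[0,0,0,0],[0,0,0,0],[0,0,0,0],[0,0,0,0]], gripper=0)

```text
t: 2.8
eef_pos: [494.9, 190.4, 40.7]
tcp_rot: [[-0.317, 0.949, 0.0], [0.949, 0.317, 0.0], [-0.0, 0.001, -1.0]]
wrist_force: [-1.4, -0.4, 5.6]
finger_gap: 11.0
```

>>> drive_tool(plan=[[0,0,-10,0],[0,0,-30,0],[0,0,-60,0],[0,0,-95,0],[0,0,-130,0],[0,0,-150,0],[0,0,-150,0],[0,0,-150,0]])

```text
t: 3.6
eef_pos: [494.3, 190.2, 189.5]
tcp_rot: [[-0.317, 0.949, -0.001], [0.949, 0.317, -0.0], [0.0, -0.001, -1.0]]
wrist_force: [0.3, -0.6, -4.5]
finger_gap: 10.4
```

>>> drive_tool(plan=[[-20,-7,0,0.5],[-60,-21,0,1],[-100,-36,0,1.5],[-140,-50,0,2],[-180,-64,0,2.5],[-220,-79,0,3],[-260,-93,0,3.5],[-300,-107,0,4],[-340,-122,0,4.5],[-370,-132,0,5],[-383,-137,0,5],[-383,-137,0,5]])

```text
t: 4.8
eef_pos: [485.3, -217.3, 188.5]
tcp_rot: [[-0.231, 0.973, -0.003], [0.973, 0.231, 0.001], [0.002, -0.002, -1.0]]
wrist_force: [0.3, 0.1, -4.1]
finger_gap: 10.9
```

>>> drive_tool(plan=[[0,0,20,0],[0,0,35,0],[0,0,40,0],[0,0,40,0],[0,0,40,0]])

```text
t: 5.3
eef_pos: [486.3, -215.9, 150.8]
tcp_rot: [[-0.233, 0.972, 0.0], [0.972, 0.233, -0.0], [-0.0, 0.0, -1.0]]
wrist_force: [0.2, 0.4, -3.7]
finger_gap: 10.6
```

Run:
```python
from h import *
from bench import camera,sensors
o=sensors.get_obs();print(o["eef_pos"],o["tcp_rot"][:,1],o["wrist_force"],o["moment"])
c,a=(485.9,-216.6),np.radians(103.4)
ims=[]
zp=o["eef_pos"][2]-40+22
for n in("top","side"):
    im,d=camera(n);P=cloud(n,d);P[d==0]=0;np.save(f"pics/{n}1.npy",d)
    u=(330,80,220,200) if n=="top" else (270,130,180,220)
    ims.append(cv2.resize(im[u[1]:u[1]+u[3],u[0]:u[0]+u[2]],(400,400)))
    Q=edge_box(P,c,a,65.5,100.5,zp-7,zp+9,8)
    print(n,"lid",rectfit(Q,np.array(c),a,65.5,100.5),len(Q),zp,np.median(Q[:,2]))
    # plane level
    x=Q[abs(Q[:,2]-np.median(Q[:,2]))<4];A=np.c_[x[:,:2]-c,np.ones(len(x))];print("slopes",np.linalg.lstsq(A,x[:,2],rcond=None)[0])
cv2.imwrite("pics/c1.png",np.hstack(ims))
```

```text
[ 486.30713867 -215.86639569  150.75496076] [9.72366359e-01 2.33459916e-01 3.63223173e-04] [ 0.24812999  0.41825335 -3.70251254] [ 0.01115498 -0.01589875 -0.03035253]
top lid (array([ 477.62, -160.13,  103.73,  120.28,   90.13]), 74) 2064 132.75496075997845 133.4288108294479
slopes [ 2.58392813e-03 -9.97221473e-03  1.33967497e+02]
side lid (array([ 486.14, -220.18,  103.61,  129.91,  192.97]), 96) 2607 132.75496075997845 135.04535097563564
slopes [2.99718460e-03 3.21419296e-03 1.35220928e+02]
```

View pics/c1.png

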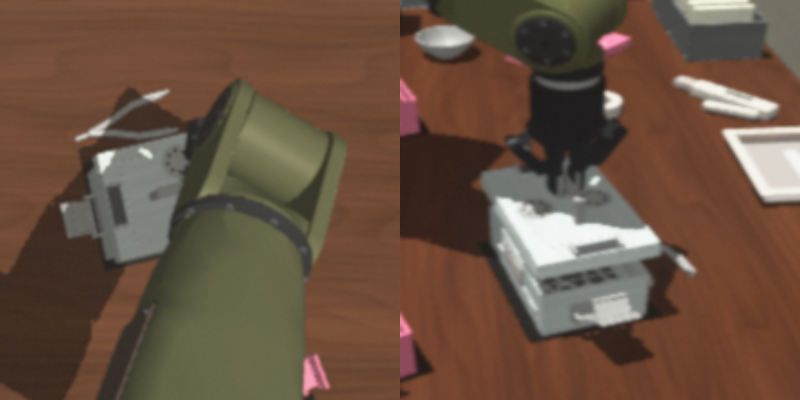

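The lid hangs level. It is centred over the tub to within about 0.5 mm once I allow for the gripper hiding its far edge. Now I lower it gently.

>>> drive_tool(plan=[[0,0,10,0.1],[0,0,20,0.1],[0,0,28,0.1],[0,0,33,0.1],[0,0,36,0.1],[0,0,39,0.1],[0,0,41,0.1],[0,0,43,0.1],[0,0,45,0.1],[0,0,45,0.1]])

```text
t: 6.4
eef_pos: [485.9, -216.3, 105.1]
tcp_rot: [[-0.231, 0.973, -0.0], [0.973, 0.231, 0.0], [0.0, -0.0, -1.0]]
wrist_force: [0.7, -0.7, -3.6]
finger_gap: 11.1
```

>>> drive_tool(plan=[[0,0,2,0],[0,0,4,0],[0,0,6,0],[0,0,8,0],[0,0,9,0],[0,0,9,0],[0,0,9,0]])

```text
t: 7.1
eef_pos: [486.0, -216.4, 96.3]
tcp_rot: [[-0.231, 0.973, 0.0], [0.973, 0.231, -0.0], [-0.0, 0.0, -1.0]]
wrist_force: [0.7, 0.5, -4.9]
finger_gap: 10.6
```

>>> drive_tool(plan=[[0,0,0.5,0],[0,0,1,0],[0,0,1.5,0],[0,0,1.5,0]])

```text
t: 7.5
eef_pos: [486.1, -216.4, 95.7]
tcp_rot: [[-0.231, 0.973, 0.0], [0.973, 0.231, -0.0], [-0.0, 0.0, -1.0]]
wrist_force: [-5.6, 2.7, 8.5]
finger_gap: 10.7
```

Contact at the expected height. I release the handle and look.

>>> drive_tool(plan=[[0,0,0,0],[0,0,0,0],[0,0,0,0],[0,0,0,0],[0,0,0,0],[0,0,0,0],[0,0,0,0],[0,0,0,0]], gripper=1)

```text
t: 8.3
eef_pos: [486.0, -216.3, 94.8]
tcp_rot: [[-0.231, 0.973, 0.0], [0.973, 0.231, -0.0], [-0.0, 0.0, -1.0]]
wrist_force: [0.5, -0.1, -0.3]
finger_gap: 85.5
```

>>> drive_tool(plan=[[0,0,-20,0],[0,0,-50,0],[0,0,-90,0],[40,0,-130,0],[80,0,-150,0],[120,0,-150,0],[160,0,-150,0],[200,0,-150,0],[240,0,-150,0],[250,0,-150,0],[250,0,-150,0]])

```text
t: 9.4
eef_pos: [428.1, 27.8, 245.0]
tcp_rot: [[-0.233, 0.972, 0.0], [0.972, 0.233, -0.0], [-0.0, 0.0, -1.0]]
wrist_force: [0.1, -0.3, -0.8]
finger_gap: 85.3
```

```bash
cat > look.py <<'E'
from h import *
import sys
from bench import camera,sensors
o=sensors.get_obs();print(o["t"],o["eef_pos"],o["tcp_rot"][:,1],o["wrist_force"])
c,a=np.array((485.9,-216.6)),np.radians(103.4)
y=np.array([np.cos(a),np.sin(a)]);x=np.array([y[1],-y[0]])
ims=[]
for n in("top","side"):
    im,d=camera(n);P=cloud(n,d);P[d==0]=0
    u=(330,80,220,200) if n=="top" else (270,180,180,180)
    ims.append(cv2.resize(im[u[1]:u[1]+u[3],u[0]:u[0]+u[2]],(400,400),interpolation=cv2.INTER_CUBIC))
    Q=edge_box(P,c,a,65.5,100.5,68,84,6)
    print(n,"lid",rectfit(Q,c,a,65.5,100.5),len(Q),np.median(Q[:,2]))
    A=P[(P[...,2]>28)&(P[...,2]<120)&(im.max(2).astype(int)-im.min(2)<45)];v=(A[:,:2]-c)@y;w=(A[:,:2]-c)@x
    for s in(1,-1):
        g=(v*s>104)&(v*s<180)&(abs(w)<32);T=np.c_[v[g]*s-110,A[g,2]-35,w[g]]
        if len(T):
            r=np.hypot(T[:,0],T[:,1]);t=T[(r>48)&(r<68)]
            tip=T[(r>58)&(r<67)]
            print(n,"AB"[s<0],"angle of tip pts pct",np.round(np.percentile(np.arctan2(tip[:,0],tip[:,1]),[10,50,90]),2) if len(tip) else None,len(tip),"w",np.round([T[:,2].min(),T[:,2].max()]))
cv2.imwrite(f"pics/{sys.argv[1]}.png",np.hstack(ims))
E
python3 look.py c2
```

```text
9.4 [428.08960843  27.78509918 244.97246201] [9.72396970e-01 2.33332252e-01 4.39443323e-04] [ 0.07138547 -0.29494619 -0.79906703]
top lid (array([ 485.4 , -215.49,  103.32,  130.41,  200.61]), 96) 3883 78.38971175460335
top A angle of tip pts pct None 0 w [-28.  -6.]
top B angle of tip pts pct [0.76 0.81 0.87] 65 w [-26.  25.]
side lid (array([ 485.15, -216.8 ,  103.3 ,  130.42,  200.73]), 96) 2859 79.82206316749205
side A angle of tip pts pct [0.27 0.71 0.74] 59 w [-23.  22.]
side B angle of tip pts pct [0.34 0.8  0.84] 69 w [-29.  21.]
```

View pics/c2.png

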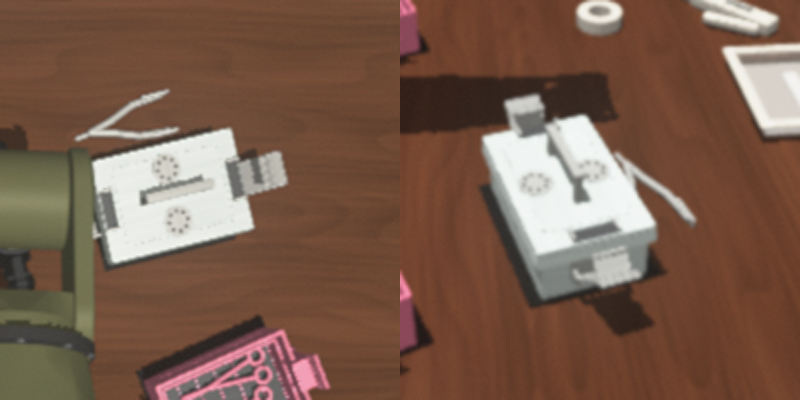

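The lid is seated square: within about 1 mm, yaw 103.3° against 103.4°, and height 77 mm. Latch A is at about 0.72 rad and latch B at about 0.81. Next I push A along its arc with the fingers shut.

>>> drive_tool(plan=[[-30,0,30,0],[-61,0,60,0],[-61,0,90,0],[-61,0,120,0],[-61,0,150,0],[-61,0,180,0],[-61,0,195,0],[-61,0,195,0],[-61,0,195,0]], gripper=0)

```text
t: 10.4
eef_pos: [442.6, -33.3, 50.1]
tcp_rot: [[-0.23, 0.973, -0.0], [0.973, 0.23, -0.0], [-0.0, -0.0, -1.0]]
wrist_force: [-0.0, -0.4, -0.2]
finger_gap: 0.2
```

>>> drive_tool(plan=[[-12,0,0,0],[-15,0,-5,0],[-20,0,-11,0],[-26,0,-16,0],[-34,0,-20,0],[-43,0,-24,0],[-52,0,-26,0],[-57,0,-27,0],[-60,0,-27,0],[-61,0,-27,0],[-61,0,-27,0]])

```text
t: 11.5
eef_pos: [456.3, -91.8, 76.6]
tcp_rot: [[-0.231, 0.973, -0.0], [0.973, 0.231, 0.0], [0.0, -0.0, -1.0]]
wrist_force: [0.6, 0.4, 0.6]
finger_gap: -0.1
```

>>> drive_tool(plan=[[-1,0,0,0],[-2,0,0,0],[-2,0,0,0]])

```text
t: 11.8
eef_pos: [456.8, -93.7, 76.7]
tcp_rot: [[-0.231, 0.973, -0.0], [0.973, 0.231, 0.0], [0.0, -0.0, -1.0]]
wrist_force: [-1.0, 0.0, 0.0]
finger_gap: 0.1
```

>>> drive_tool(plan=[[-1,0,0,0],[-2,0,0,0],[-3,0,0,0],[-4,0,0,0],[-4,0,0,0]])

```text
t: 12.3
eef_pos: [457.0, -95.1, 76.6]
tcp_rot: [[-0.231, 0.973, -0.003], [0.973, 0.231, 0.004], [0.005, -0.001, -1.0]]
wrist_force: [-5.4, 26.0, 8.5]
finger_gap: 0.0
```

Firm stop at 26 N, so A is at its stop. I back off, lift, and cross over to the B end.

>>> drive_tool(plan=[[5,0,0,0],[20,0,0,0],[35,0,-20,0],[35,0,-60,0],[35,0,-100,0],[35,0,-140,0],[35,0,-170,0],[35,0,-170,0]])

```text
t: 13.1
eef_pos: [450.8, -63.3, 250.7]
tcp_rot: [[-0.231, 0.973, 0.007], [0.973, 0.231, -0.002], [-0.003, 0.006, -1.0]]
wrist_force: [1.1, -0.3, -0.6]
finger_gap: -0.1
```

```bash
python3 look.py c3
```

```text
13.1 [450.81463302 -63.34103478 250.66366929] [0.97288998 0.23118521 0.00620367] [ 1.1241673  -0.30947111 -0.63705278]
top lid (array([ 459.26, -304.79,  103.02,   38.09,   37.92]), 78) 1178 78.21513312686068
top A angle of tip pts pct None 0 w [-22. -22.]
top B angle of tip pts pct [0.78 0.82 0.88] 61 w [-26.  25.]
side lid (array([ 485.12, -217.46,  103.42,  130.44,  199.8 ]), 96) 2841 79.87752446992806
side A angle of tip pts pct [-0.02  0.02  0.07] 52 w [-22.  22.]
side B angle of tip pts pct [0.36 0.79 0.84] 60 w [-28.  21.]
```

View pics/c3.png

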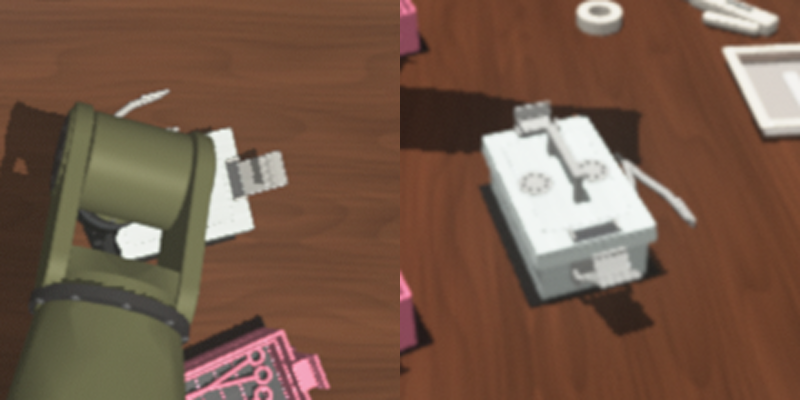

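Latch A is upright with its lip in the catch (reading about 0.02 rad) and the lid is still seated. Now B.

>>> drive_tool(plan=[[-30,0,0,0],[-70,0,0,0],[-110,0,0,0],[-150,-1,0,0],[-190,-1,0,0],[-230,-1,0,0],[-270,-1,0,0],[-310,-1,0,0],[-340,-1,0,0],[-347,-1,0,0],[-347,-1,20,0],[-347,-1,20,0]])

```text
t: 14.4
eef_pos: [528.2, -400.2, 222.6]
tcp_rot: [[-0.231, 0.973, -0.005], [0.973, 0.231, 0.004], [0.005, -0.004, -1.0]]
wrist_force: [-0.5, 0.1, 0.0]
finger_gap: 0.0
```

>>> drive_tool(plan=[[0,0,30,0],[0,0,60,0],[0,0,90,0],[0,0,120,0],[0,0,150,0],[0,0,175,0],[0,0,182,0],[0,0,182,0],[0,0,182,0]])

```text
t: 15.3
eef_pos: [529.6, -401.6, 46.4]
tcp_rot: [[-0.231, 0.973, 0.001], [0.973, 0.231, -0.001], [-0.002, 0.001, -1.0]]
wrist_force: [0.6, 0.1, 1.1]
finger_gap: 0.3
```

>>> drive_tool(plan=[[13,0,-4,0],[17,0,-9,0],[22,0,-15,0],[28,0,-20,0],[36,0,-24,0],[44,0,-28,0],[53,0,-30,0],[58,0,-31,0],[62,0,-31,0],[64,0,-31,0],[64,0,-31,0]])

```text
t: 16.4
eef_pos: [514.1, -338.9, 75.6]
tcp_rot: [[-0.231, 0.973, -0.0], [0.973, 0.231, 0.0], [0.0, -0.0, -1.0]]
wrist_force: [0.5, -1.0, 0.8]
finger_gap: 0.4
```

>>> drive_tool(plan=[[1,0,0,0],[2,0,0,0],[3,0,0,0],[3,0,0,0]])

```text
t: 16.8
eef_pos: [513.8, -338.0, 75.8]
tcp_rot: [[-0.23, 0.973, 0.002], [0.973, 0.23, -0.003], [-0.004, 0.001, -1.0]]
wrist_force: [5.0, -13.3, -6.0]
finger_gap: 0.3
```

>>> drive_tool(plan=[[1,0,0,0],[2,0,0,0],[2,0,0,0],[2,0,0,0]])

```text
t: 17.2
eef_pos: [513.6, -337.5, 75.9]
tcp_rot: [[-0.23, 0.973, 0.003], [0.973, 0.23, -0.006], [-0.006, 0.002, -1.0]]
wrist_force: [8.2, -25.0, -10.0]
finger_gap: 0.2
```

>>> drive_tool(plan=[[-8,0,0,0],[-25,0,0,0],[-45,0,-20,0],[-45,0,-60,0],[-60,0,-100,0],[-80,0,-140,0],[-100,0,-170,0],[-100,0,-170,0]])

```text
t: 18.0
eef_pos: [536.7, -434.1, 250.4]
tcp_rot: [[-0.23, 0.973, 0.005], [0.973, 0.23, -0.005], [-0.006, 0.004, -1.0]]
wrist_force: [0.5, -0.3, 0.1]
finger_gap: 0.1
```

>>> drive_tool(plan=[[0,-40,0,0],[0,-80,0,0],[0,-120,0,0],[0,-140,0,0],[0,-140,0,0],[0,-140,0,0]])

```text
t: 18.6
eef_pos: [400.0, -463.7, 245.4]
tcp_rot: [[-0.231, 0.973, -0.0], [0.973, 0.231, 0.001], [0.001, -0.0, -1.0]]
wrist_force: [0.1, -0.2, -0.1]
finger_gap: 0.2
```

```bash
python3 look.py c4
```

```text
18.6 [ 400.04671305 -463.71345493  245.40410433] [ 9.73041945e-01  2.30628214e-01 -2.59885642e-05] [ 0.11618874 -0.17177911 -0.13210902]
top lid (array([ 485.39, -215.61,  103.28,  130.16,  203.29]), 96) 3860 78.46332179327334
top A angle of tip pts pct [0.01 0.04 0.06] 27 w [-28.  28.]
top B angle of tip pts pct [-0.01  0.02  0.06] 50 w [-26.  25.]
side lid (array([ 509.38, -252.18,  102.06,   97.59,  119.39]), 96) 1897 79.84738815748756
side B angle of tip pts pct [0.01 0.04 0.06] 50 w [-29.  29.]
```

View pics/c4.png

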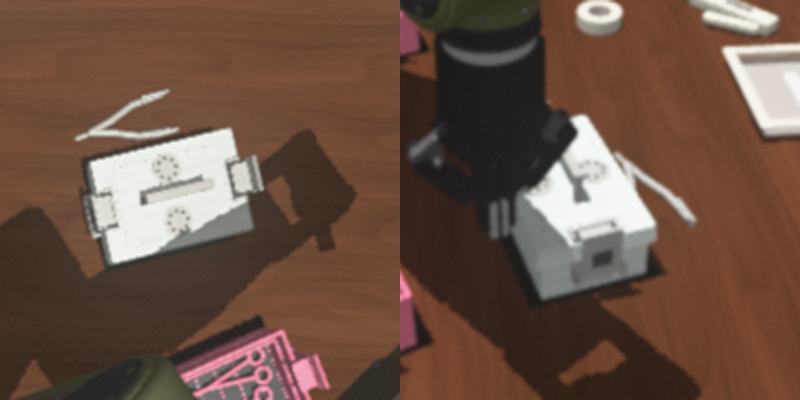

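The top view shows both lips lying in their catches on the lid, with the plates upright and the staple remover in place. The arm is clear, so I hand in.

```bash
python3 -c "
from bench import job_done
print(job_done())"
```

```text
the job is handed in; nothing more can be done
None
```

The container is closed: the lid is seated on the tub and both latches are home in their catches. I handed the job in at about 18.6 s with the arm standing clear. No verdict came back.

I gripped the lid by its handle and lowered it slowly until it touched the rim. After letting go, I swung each latch up along its arc with the shut fingers.

**Lid:** After release both cameras put its centre within about 1.5 mm of the tub's and its yaw within 0.2°. Its height matched a full seat. In the last look the top camera read the same, but the arm hid part of the lid from the side camera, so its fit was not usable.

**Latches:** Each met a hard stop at about 25 N. The last camera angles were 0.02 to 0.04 rad. These include the 3 mm flare of the finger tabs, so the true angles should be nearer zero.

**Staple remover and tape roll:** The arm did not go near them after the lid was lifted, and in the last pictures they look unmoved. I checked this by eye only.

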